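# Set the roll gap of a goldsmith's rolling mill on its dial

### The arm

A 6-joint arm with a two-finger parallel gripper is mounted at the origin on the work surface. World frame = base frame: x ahead of the robot, y to its left, z up, the work surface at z = 0. Lengths are in m, angles in rad, forces in N, time in s.
With the tool pointing down it reaches from about 0.35 to 0.875 m from the base axis. Payload 15.5 kg.
Tool frame: the origin (TCP) lies midway between the tips of the shut fingers; the grasp point (between the pads) lies 19 mm behind it; z points along the fingers, y is the line along which they close (so a half turn about z gives the same grasp; the last joint's range is limited). The gripper opens to 85 mm and grips with 20 to 120 N. Pads are 22 mm wide; open, the fingers measure 114 mm over their backs; the gripper's body (76 mm by 85 mm) begins 54 mm behind the grasp point. The pads swing forward as they close: fully open they stand 13 mm farther back than shut.
Start: joints at [-1.234, 0.494, 1.345, -0, 1.302, -0.096], TCP at [0.262, -0.567, 0.231] pointing down, gripper open.
Joint ranges: [-2.91, 2.91], [-0.82, 2.16], [0.22, 2.67], [-1.22, 4.37], [0.12, 2.79], [-3.08, 3.08]. Speed limits (rad/s): [1.89, 1.89, 2.57, 3.01, 3.01, 3.01].

### API

Orientations are given as a rotation vector (axis times angle).
In Python, from plant import manip gives the robot as it stands. The module is installed in compiled form; this text tells all that it offers.
- The arm moves only by the shell command python3 -m jog 'ROWS'. ROWS is JSON, one flat list of numbers, 7 for each row, row after row: the shift along the tool's x, y, z in m, then the turn, a rotation vector about the tool's x, y, z in degrees, then the gripper's target within -1 to 1 (fully open at 1, half-way at 0, shut at -1). In form: [dx, dy, dz, wx, wy, wz, hand, dx, dy, dz, wx, wy, wz, hand, ...]. A call has 1 to 5 rows; each row shifts and turns the commanded pose from where the row before left it, along the tool's axes as they then stand; what a row does not reach is not made up. A row lasts 1/12 s, in which the tool goes at most 41.7 mm and 7.16 degrees, less where a joint would pass 70% of its speed; a pose out of reach is approached as far as the arm can. A call with a gripper value outside its range is refused whole. The fingers move at their own pace and stop on an object; the grip force is fixed at half the most. Time passes only in rows, so rows that do not move let the fingers close. It gives the time, the measured TCP pose, the force, the opening and the grip force at its end, in the units of the state.
- manip.read_state(): the state, without advancing time (a new reading comes with each control period).
- manip.snapshot(name): name is "side" or "top"; returns a dict with "color" (480x640x3 uint8, blue, green, red), "fx", "fy", "cx", "cy" (pixels), "dist" ([k1, k2, p1, p2, k3] as OpenCV has them; the pictures are not rectified), "R" (3x3) and "t" (3): a world point X has camera coordinates R X + t. Camera axes: x right, y down, z forward; pixel columns grow to the right and rows downward; lengths in m; the calibration is good to about 2 mm. A picture is of the moment at which its call begins. There is no depth.
- manip.job_done(): hands the job in; it is judged then, once.
Trained networks look in a picture, given as the dict that the camera call returned (one of the last four; its "shot" number tells which), for a name from the list of things; names that differ only in an ending like _2 or _b are one class to them, and where a whole thing is asked for, a point or a joint stands for the part that bears it (a point fixed in the world has none). Each returns a list of dicts, best first, with "score" (0 to 1); they miss things now and then, are a little off and sometimes report something else, mostly with a low value. They report only what shows in the picture. A call takes as long as a camera call.
- manip.boxes_of(picture, thing): "at" ([column, row] in pixels, amid what is visible of it).
- manip.cut_out(picture, thing): "region" (480x640 bool, what is visible of it) and "at" ([column, row] in pixels, amid what is visible of it).
The state is a dict: "time_s": time; "q": joint angles; "dq": joint speeds; "joint_efforts": joint torques, N m; "ee_pos": TCP position; "eef_rot": TCP orientation; "force": force on the tool from outside, world axes, zero at the start; "ft_torque": the same for the moment, N m; "opening": opening from 0.0 (shut) to 1.0 (fully open); "grasp_force": force on a finger pad.
Only numpy, scipy, OpenCV 4.12 (cv2) and the standard library are available. Lean on these libraries where they do the work, as an engineer would, in place of code of your own. Each camera call takes 0.05 s, during which the arm holds its last target. There are 200 camera calls.

### The job

Set the gap of the little rolling mill: with the fingertips push the T-handle on its top round clockwise (seen from above) until the index line on its dial stands at the third short line before the long zero line of the scale. Come up to that line without ever running more than half a division past it, and push gently, not gripping the handle. Leave the other things on the bench where they are and finish with the hand clear.

Things in the scene. Friction and masses are not known exactly. Their poses are not given: they have to be found in the camera images.
- dial (a joint): Turn (rad) of the T-handle and dial, one rigid piece on an upright axis. 0: stop of the fully open gap; grows clockwise seen from above, up to a stop at 4.80. The index line meets the wanted line at 3.665 and the zero line at 4.712. A stiff screw with 0.22 N m of friction, slight damping, no spring: it stays where left, and 5 N pushed at 45 mm from the axis turns it.
- mill: The rolling mill, fixed: green cast iron, 160 mm wide (y), 136 mm deep (x), on a dark wooden board 200 mm (x) by 270 mm (y). Origin under the board's middle, on the handle's axis; -x is its front, where the zero line is. On top (193 mm up) lies a flat fixed scale plate of 66 mm radius, and in its middle the bright dial disc, 42 mm in radius, top 203 mm up, which turns with the T-handle.
- dial_axis (a point): Point on the T-handle's upright axis at the height of the bar's centre line, 231 mm above the bench (28 mm above the dial disc, 38 mm above the scale plate); axes as the mill's. The hub is a post of 13 mm radius that rises 10 mm above this point.
- ball_a (a point): Centre of one end ball (black, 22 mm in diameter) of the T-bar, 80 mm from the axis, 90 degrees clockwise of the index line seen from above. The bar is a bright level rod 12 mm thick with a free gap of 22 mm under it down to the dial disc, bare between hub and balls (13 to 69 mm from the axis); nothing else of the mill stands at its height.
- ball_b (a point): Centre of the other end ball of the T-bar, opposite to ball_a: 90 degrees anticlockwise of the index line, seen from above.
- index_line (a point): Outer part of the index line, 38 mm from the axis on top of the dial disc: a single black line 4 mm wide from the hub to the rim of the disc, square to the T-bar.
- target_line (a point): Middle of the wanted line, 55.5 mm from the axis. The fixed scale has twelve alike short black lines (11 mm long, 3 mm wide) 20 degrees apart and, one division after the last, the longer, wider zero line. The wanted line is the third short line from zero, 60 degrees anticlockwise of it seen from above; turning clockwise, the index reaches it before zero.
- zero_line (a point): Middle of the zero line, the longest and widest line of the scale (21 mm by 5 mm), 55.5 mm from the axis, at the front of the mill.
- oil_bottle: Leave alone. Small white bottle with a black cap, 38 mm in diameter, 105 mm high, standing beside the mill; origin at its foot.
- strip: Leave alone. Silver-grey metal strip 14 x 85 x 5 mm lying on the mill's board in front of the rolls; origin under its middle.
- crank: Leave alone. The mill's crank, taken off and lying on the bench: dark steel arm about 170 mm long with a wooden grip standing up to 100 mm at its end; origin under the arm's square eye at the other end, grip 150 mm from it along x.
- dish_a: Leave alone. White melting dish, 80 mm across, 26 mm high, beside the mill; origin under its middle.
- dish_b: Leave alone. Red-brown melting dish, 68 mm across, 24 mm high; origin under its middle.
- bench_block: Leave alone. Round steel bench block, 76 mm across, 28 mm high; origin under its middle.
- mandrel: Leave alone. Tapered steel ring mandrel with a wooden handle, lying, 300 mm long, 25 mm thick; origin under it where the handle (-x, 90 mm) meets the steel (+x, 210 mm).
- pliers: Leave alone. Pliers with dark handles lying on the bench, 155 mm long, 13 mm thick; origin under the joint, jaws to +x.

How it is judged:
By the outcome, as a careful person would: the job done as asked, in the order asked, and still so for the second after the job is handed in, with the robot touching nothing.
It also fails if it takes over 48 s, if anything falls off the work surface, if the arm or the gripper's body presses on something with over 40 N, if the wrist force passes 120 N, or if a joint passes its speed limit or range.

## Working session

There is one attempt and no reset: what is moved stays moved. The work goes in short steps, Python scripts to look and compute and a shell command to move; the robot and the scene stay as the last step left them, time stands still between calls to the robot, and variables do not carry over. Pictures are saved under pics/ and viewed, at most 10 in all, crops included, and the job is handed in when it is done.

```bash
mkdir -p pics
cat > h.py <<'E'
from plant import manip
import numpy as np, cv2
def ray(p,uv):
    K=np.array([[p['fx'],0,p['cx']],[0,p['fy'],p['cy']],[0,0,1.]])
    n=cv2.undistortPoints(np.array([[uv]],float),K,np.array(p['dist'],float))[0,0]
    R=np.array(p['R']);t=np.array(p['t'])
    return -R.T@t, R.T@np.array([n[0],n[1],1.])
def atz(p,uv,z):
    c,d=ray(p,uv); return c+d*(z-c[2])/d[2]
def proj(p,X):
    K=np.array([[p['fx'],0,p['cx']],[0,p['fy'],p['cy']],[0,0,1.]])
    r,_=cv2.Rodrigues(np.array(p['R'],float))
    return cv2.projectPoints(np.array(X,float).reshape(-1,1,3),r,np.array(p['t'],float),K,np.array(p['dist'],float))[0][:,0]
def tri(a,ua,b,ub):
    c1,d1=ray(a,ua);c2,d2=ray(b,ub)
    s=np.linalg.lstsq(np.c_[d1,-d2],c2-c1,rcond=None)[0]
    A=c1+s[0]*d1;B=c2+s[1]*d2
    return (A+B)/2,np.linalg.norm(A-B)
E
python3 - <<'E'
from h import *
ps={n:manip.snapshot(n) for n in('top','side')}
for n,p in ps.items():
    cv2.imwrite(f'pics/{n}0.png',p['color'])
    print(n,'cam',ray(p,(320,240))[0].round(3))
    for k in ['dial_axis','ball_a','index_line','target_line','zero_line','mill','oil_bottle','crank']:
        print(k,[(np.round(o['at']).tolist(),round(o['score'],2),atz(p,o['at'],.231 if k[:2]in('di','ba') else .203 if k[:2]=='in' else .193 if 'line' in k else 0.05).round(3).tolist()) for o in manip.boxes_of(p,k)[:3]])
s=manip.read_state();print(s['time_s'],s['ee_pos'],s['eef_rot'],s['opening'])
E
```

```text
top cam [ 0.428 -0.07   1.547]
dial_axis [([311.0, 229.0], 0.95, [0.566, -0.053, 0.231])]
ball_a [([311.0, 223.0], 0.72, [0.579, -0.053, 0.231])]
index_line [([308.0, 223.0], 0.96, [0.582, -0.045, 0.203])]
target_line [([310.0, 233.0], 0.65, [0.559, -0.049, 0.193])]
zero_line [([311.0, 231.0], 0.91, [0.564, -0.052, 0.193])]
mill [([310.0, 230.0], 0.83, [0.58, -0.048, 0.05])]
oil_bottle [([244.0, 228.0], 0.46, [0.584, 0.132, 0.05])]
crank [([449.0, 291.0], 0.58, [0.42, -0.427, 0.05])]
side cam [0.168 0.996 1.215]
dial_axis [([296.0, 269.0], 0.74, [0.527, 0.114, 0.231])]
ball_a [([297.0, 228.0], 0.64, [0.576, -0.024, 0.231]), ([298.0, 265.0], 0.35, [0.527, 0.102, 0.231])]
index_line [([297.0, 226.0], 0.62, [0.589, -0.062, 0.203]), ([298.0, 268.0], 0.53, [0.532, 0.083, 0.203])]
target_line [([295.0, 270.0], 0.8, [0.541, 0.083, 0.193]), ([299.0, 229.0], 0.64, [0.584, -0.063, 0.193])]
zero_line [([294.0, 266.0], 0.67, [0.547, 0.073, 0.193])]
mill [([298.0, 268.0], 0.72, [0.588, -0.055, 0.05])]
oil_bottle [([276.0, 317.0], 0.68, [0.579, 0.134, 0.05])]
crank [([368.0, 208.0], 0.93, [0.47, -0.372, 0.05]), ([276.0, 318.0], 0.36, [0.579, 0.134, 0.05])]
0.9 [ 0.26212635 -0.56737212  0.23128775] [-3.06831807e+00 -6.74516447e-01  9.52658080e-06] 0.996987834221125
```

Run:
```python
import cv2
a=cv2.imread('pics/top0.png')[160:310,210:410];cv2.imwrite('pics/c1.png',cv2.resize(a,None,fx=4,fy=4,interpolation=2))
a=cv2.imread('pics/side0.png')[180:330,200:400];cv2.imwrite('pics/c2.png',cv2.resize(a,None,fx=4,fy=4,interpolation=2))
```

```text
(no output)
```

View pics/c1.png

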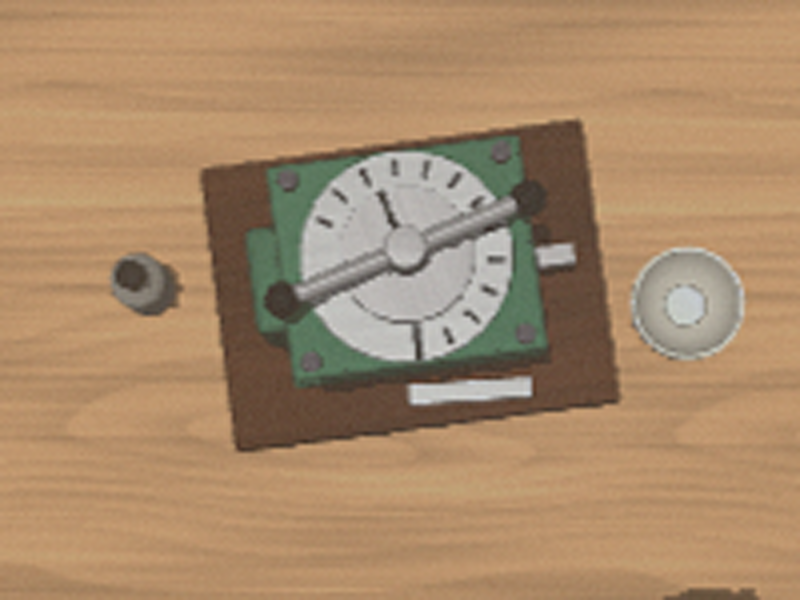

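View pics/c2.png

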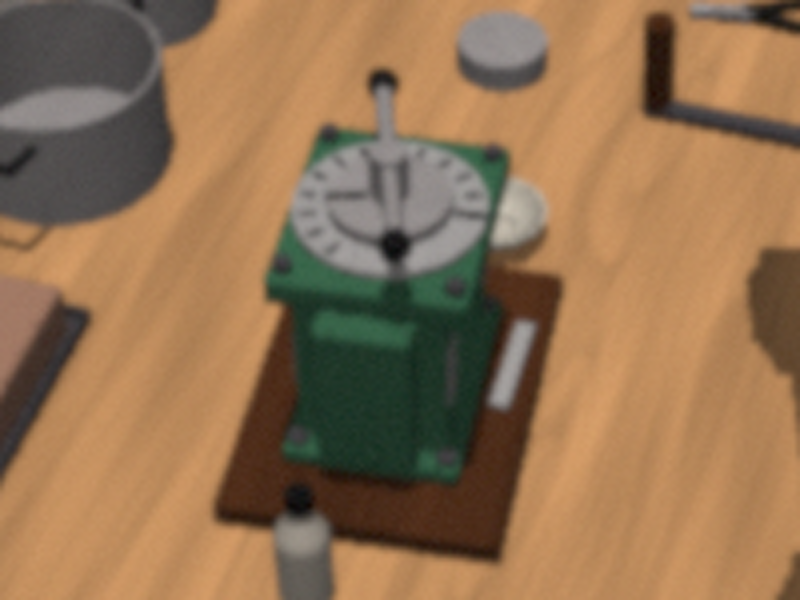

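View pics/top0.png

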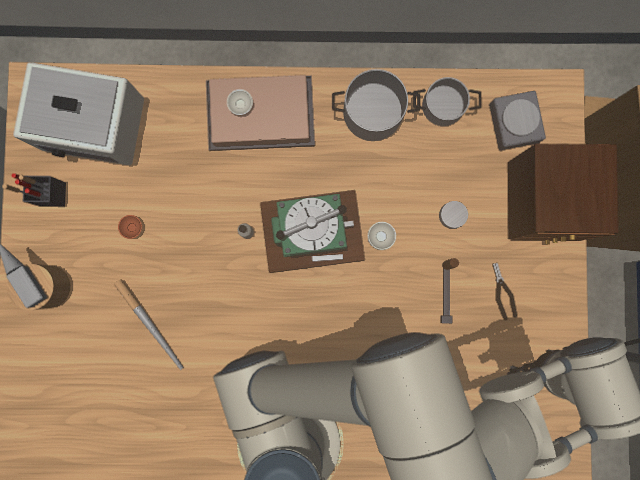

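The top view shows the hub at about pixel (312,222). Ball_a is on the right at (342,209) and ball_b on the left at (281,235). The index line points up-left at (306,210), and the zero line is at the front at (314,245). The bottle is at (245,230) and the dish at (382,236). Next I'll measure these precisely on rectified planes.

```bash
cat > meas.py <<'E'
from h import *
from scipy.optimize import minimize
def gray_at(p,X):
    uv=proj(p,X).astype(np.float32); g=cv2.GaussianBlur(cv2.cvtColor(p['color'],6),(0,0),.5).astype(np.float32)
    return cv2.remap(g,uv[:,0].reshape(-1,1),uv[:,1].reshape(-1,1),cv2.INTER_LINEAR)[:,0]
def pol(c,ang,r,z):
    A,Rr=np.meshgrid(ang,r); return np.c_[c[0]+(Rr*np.cos(A)).ravel(),c[1]+(Rr*np.sin(A)).ravel(),np.full(A.size,z)]
TK=np.radians(20.)*np.arange(0,13)   # ccw from zero (world angle grows ccw)
def scale(p,c0,y0):  # returns cx,cy,angle of zero line (world ccw)
    def cost(v):
        a=v[2]+TK; r=np.linspace(.051,.060,7)
        on=gray_at(p,pol(v,a,r,.193)).reshape(7,-1); off=np.minimum(gray_at(p,pol(v,a+.15,r,.193)),gray_at(p,pol(v,a-.15,r,.193))).reshape(7,-1)
        return float(np.median((on-off).mean(0))+(on-off).mean())
    best=min((minimize(cost,[c0[0]+dx,c0[1]+dy,y0+da],method='Nelder-Mead',options=dict(initial_simplex=np.array([c0[0]+dx,c0[1]+dy,y0+da])+np.array([[0,0,0],[.003,0,0],[0,.003,0],[0,0,.06]])) ) for dx in(-.003,.003) for dy in(-.003,.003) for da in(-.1,0,.1)),key=lambda s:s.fun)
    return best.x,best.fun
def balls(p,c,a0,w=.4):  # dark ball blobs at r=80mm, z=.231; angle of ball_a near a0
    f=lambda v:float(sum(gray_at(p,np.array([[v[0]+s*.08*np.cos(v[2])+i*np.cos(t),v[1]+s*.08*np.sin(v[2])+i*np.sin(t),.231] for i in(0,.004,.008) for t in np.arange(0,6.28,.785)])).mean() for s in(1,-1)))
    best=min((minimize(f,x0,method='Nelder-Mead',options=dict(initial_simplex=np.array(x0)+np.array([[0,0,0],[.004,0,0],[0,.004,0],[0,0,.05]]))) for x0 in [[c[0],c[1],a0+d] for d in np.linspace(-w,w,9)]),key=lambda s:s.fun)
    return best.x,best.fun
E
python3 - <<'E'
from meas import *
t=manip.snapshot('top');s=manip.snapshot('side')
off=np.array([210,160.]);os=np.array([200,180.])
for n,a,b in [('A',(530,195),(383,82)),('B',(284,300),(395,245)),]:
    print(n,tri(t,np.array(a)/4+off-.4,s,np.array(b)/4+os-.4))
c=atz(t,np.array((407,247))/4+off-.4,.241);print('hub',c)
z=atz(t,np.array((417,340))/4+off-.4,.193);y0=np.arctan2(z[1]-c[1],z[0]-c[0]);print('zero ang',np.degrees(y0))
for p in (t,s):
  v,f=scale(p,c,y0);print('scale',v.round(4),np.degrees(v[2]),f)
  b,f=balls(p,c,-1.2);print('balls',b.round(4),np.degrees(b[2]),f)
# rectified picture
g=np.mgrid[-100:100,-100:100].reshape(2,-1)
for z in(.193,):
    X=np.c_[c[0]-g[0]*.0009,c[1]-g[1]*.0009,np.full(g.shape[1],z)]
    uv=proj(t,X).astype(np.float32).reshape(200,200,2)
    r=cv2.resize(cv2.remap(t['color'],uv[...,0],uv[...,1],cv2.INTER_CUBIC),None,fx=3,fy=3)
    cv2.imwrite('pics/rect1.png',r)
for k in ['dial_axis','dial']:
  for p in(t,s): print(k,[(o['at'],o['score']) for o in manip.cut_out(p,k)[:2]])
E
```

```text
A (array([ 0.61653027, -0.12607672,  0.23303961]), np.float64(0.002256983413880586))
B (array([0.55233482, 0.02082022, 0.2315589 ]), np.float64(0.004240513819443969))
hub [ 0.58211509 -0.05312795  0.241     ]
zero ang -172.9968216252478
scale [ 0.5827 -0.0518 -2.9948] -171.59035799295276 -135.27157592773438
balls [ 0.5797 -0.0537 -1.1603] -66.48054747920345 124.19693756103516
scale [ 0.5869 -0.053  -2.9987] -171.81212457532285 -43.439239501953125
balls [ 0.5879 -0.0564 -1.1647] -66.7349535183153 86.654541015625
dial_axis [([313.5, 230.1], 0.64)]
dial_axis [([298.5, 268.9], 0.83)]
dial [([310.5, 226.9], 0.97), ([447.1, 289.0], 0.45)]
dial [([297.8, 228.0], 0.61)]
```

View pics/rect1.png

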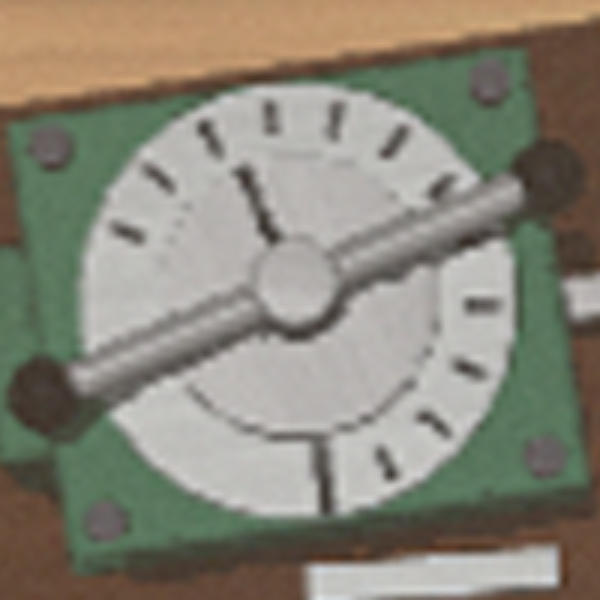

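The scale zero line is at world angle −171.7°, the wanted line at −111.7° and ball_a at −66.6°. That leaves about 135.2° to turn clockwise, ending with ball_a at −201.7°. The axis is near (0.584, −0.053). I'll approach high with the fingers shut.

```bash
python3 -m jog '[0,0,-0.04,0,0,0,-1,0,0,-0.04,0,0,0,-1,0.027,-0.0143,-0.01,0,0,0,-1,0.027,-0.0143,-0.01,0,0,0,-1,0.027,-0.0143,-0.01,0,0,0,-1]' >/dev/null
python3 -m jog '[0.027,-0.0143,-0.005,0,0,0,-1,0.027,-0.0143,-0.005,0,0,0,-1,0.027,-0.0143,0,0,0,0,-1,0.027,-0.0143,0,0,0,0,-1,0.027,-0.0143,0,0,0,0,-1]' >/dev/null
python3 -m jog '[0.027,-0.0143,0,0,0,0,-1,0.027,-0.0143,0,0,0,0,-1,0.027,-0.0143,0,0,0,0,-1,0.027,-0.0143,0,0,0,0,-1,0.027,-0.0143,0,0,0,0,-1]' >/dev/null
python3 -m jog '[0.027,-0.0143,0,0,0,0,-1,0.027,-0.0143,0,0,0,0,-1,0.027,-0.0143,0,0,0,0,-1,0.027,-0.0143,0,0,0,0,-1,0.027,-0.0143,0,0,0,0,-1]' 
python3 -m jog '[0.027,-0.0143,0,0,0,0,-1,0.027,-0.0143,0,0,0,0,-1,0,0,0,0,0,-7,-1,0,0,0,0,0,-7,-1,0,0,0,0,0,-7,-1]' >/dev/null
python3 -m jog '[0,0,0,0,0,-7,-1,0,0,0,0,0,-7,-1,0,0,0,0,0,-7,-1,0,0,0,0,0,-7,-1,0,0,0,0,0,-7,-1]' >/dev/null
python3 -m jog '[0,0,0,0,0,-7,-1,0,0,0,0,0,-7,-1,0,0,0,0,0,-7,-1,0,0,0,0,0,-7,-1,0,0,0,0,0,-4.5,-1]'
cat > plan.py <<'E'
import sys
from h import *
from scipy.spatial.transform import Rotation as Ro
# usage: plan.py ball_angle_deg d_mm r_mm z_m -> shift in tool axes to that pushing pose and yaw to align
C=np.array([.584,-.053]); st=manip.read_state(); p=st['ee_pos'];R=Ro.from_rotvec(st['eef_rot']).as_matrix()
a,d,r,z=map(float,sys.argv[1:5]);a=np.radians(a)
u=np.array([np.cos(a),np.sin(a)]);tau=np.array([u[1],-u[0]])
T=np.r_[C+u*r/1e3-tau*d/1e3,z]
yaw=np.degrees(np.arctan2(R[1,1],R[0,1])); want=np.degrees(a)+90
print('pos',p.round(4),'target',T.round(4),'tool shift',(R.T@(T-p)).round(4),'wz',round(-((want-yaw+180)%360-180),1),'tilt',R[:,2].round(3),'q6',st['q'][5].round(2),'F',np.round(st['force'],1),'t',st['time_s'],'open',st['opening'])
q=p[:2]-C
for an in [a]: print('TCP along bar',round(q@u*1e3,1),'normal',round(q@tau*1e3,1),'mm')
E
python3 plan.py -66.6 35 45 .214
```

```text
time_s: 2.87
ee_pos: [0.5961, -0.1284, 0.3513]
eef_rot: [3.068, 0.675, 0.0]
force: [-0.1, -0.7, 0.6]
opening: -0.003
grasp_force: 0.0
time_s: 4.12
ee_pos: [0.6324, -0.0812, 0.3512]
eef_rot: [-1.718, -2.63, 0.0]
force: [0.5, 0.1, -0.2]
opening: 0.001
grasp_force: 0.0
pos [ 0.6324 -0.0812  0.3512] target [ 0.634  -0.0804  0.214 ] tool shift [1.000e-04 1.800e-03 1.372e-01] wz 0.3 tilt [-0.  0. -1.] q6 -0.63 F [ 0.5  0.1 -0.2] t 4.1167 open 0.0006480091387470403
TCP along bar 45.1 normal -33.2 mm
```

```bash
python3 -m jog '[0,0.003,0.035,0,0,0,-1,0,0.002,0.035,0,0,0,-1,0,0,0.03,0,0,0,-1,0,0,0.022,0,0,0,-1,0,0,0.015,0,0,0,-1]' >/dev/null; python3 -m jog '[0,0,0,0,0,0,-1]'
python3 - <<'E'
from h import *
for n in('top','side'):
    p=manip.snapshot(n); uv=proj(p,[[.584,-.053,.22]])[0].astype(int)
    cr=p['color'][uv[1]-50:uv[1]+50,uv[0]-66:uv[0]+66]; globals()[n]=cv2.resize(cr,None,fx=3,fy=3,interpolation=2)
cv2.imwrite('pics/d1.png',np.hstack([top,side]))
E
```

```text
time_s: 4.62
ee_pos: [0.6353, -0.0789, 0.2109]
eef_rot: [-1.724, -2.62, 0.003]
force: [-0.2, -0.0, 0.2]
opening: 0.002
grasp_force: 0.0
```

View pics/d1.png

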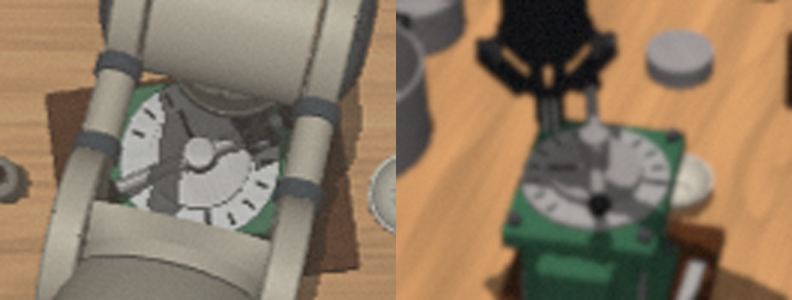

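The side view shows the fingertips at about (545,110), just behind the bar at (592,100) with a visible gap. Now I'll creep in to touch.

```bash
python3 -m jog '[0,-0.003,0,0,0,0,-1,0,-0.003,0,0,0,0,-1,0,-0.003,0,0,0,0,-1,0,-0.002,0,0,0,0,-1,0,-0.001,0,0,0,0,-1]'|sed -n '2p;4p'
for i in 1 2 3; do :; done
python3 -m jog '[0,-0.002,0,0,0,0,-1,0,0,0,0,0,0,-1]'|sed -n '2p;4p'
python3 -m jog '[0,-0.002,0,0,0,0,-1,0,0,0,0,0,0,-1]'|sed -n '2p;4p'
python3 -m jog '[0,-0.002,0,0,0,0,-1,0,0,0,0,0,0,-1]'|sed -n '2p;4p'
python3 -m jog '[0,-0.002,0,0,0,0,-1,0,0,0,0,0,0,-1]'|sed -n '2p;4p'
python3 plan.py -66.6 20 45 .214
```

```text
ee_pos: [0.6257, -0.0843, 0.2148]
force: [0.5, -1.1, 1.5]
ee_pos: [0.6239, -0.085, 0.2144]
force: [-0.4, 0.0, 0.3]
ee_pos: [0.6221, -0.0857, 0.2143]
force: [0.1, 0.6, 0.3]
ee_pos: [0.6204, -0.0865, 0.2143]
force: [0.4, 0.1, 0.2]
ee_pos: [0.619, -0.0872, 0.2144]
force: [2.9, 1.1, -1.0]
pos [ 0.619  -0.0872  0.2144] target [ 0.6202 -0.0864  0.214 ] tool shift [0.0003 0.0015 0.0004] wz -0.1 tilt [ 0.001  0.    -1.   ] q6 -0.64 F [ 2.9  1.1 -1. ] t 5.8 open -0.0003122977940522106
TCP along bar 45.3 normal -18.5 mm
```

```bash
python3 -m jog '[-0.0009,-0.0024,0,0,0,3,-1,-0.0009,-0.0024,0,0,0,3,-1,-0.0009,-0.0024,0,0,0,3,-1,-0.0009,-0.0024,0,0,0,3,-1,-0.0009,-0.0024,0,0,0,3,-1]'|sed -n '2p;4p'
python3 -m jog '[-0.0009,-0.0024,0,0,0,3,-1,-0.0009,-0.0024,0,0,0,3,-1,-0.0009,-0.0024,0,0,0,3,-1,-0.0009,-0.0024,0,0,0,3,-1,-0.0009,-0.0024,0,0,0,3,-1]'|sed -n '2p;4p'
python3 -m jog '[-0.0009,-0.0024,0,0,0,3,-1,-0.0009,-0.0024,0,0,0,3,-1,-0.0009,-0.0024,0,0,0,3,-1,-0.0009,-0.0024,0,0,0,3,-1,-0.0009,-0.0024,0,0,0,3,-1]'|sed -n '2p;4p'
python3 plan.py -111.6 18.5 45 .214
python3 - <<'E'
from meas import *
c=[.584,-.053]
for n in('top','side'):
    p=manip.snapshot(n); b,f=balls(p,c,np.radians(-111.6),.25);print(n,b.round(4),np.degrees(b[2]).round(1),f)
    uv=proj(p,[[.584,-.053,.22]])[0].astype(int)
    cr=p['color'][uv[1]-50:uv[1]+50,uv[0]-66:uv[0]+66]; globals()[n]=cv2.resize(cr,None,fx=3,fy=3,interpolation=2)
cv2.imwrite('pics/d2.png',np.hstack([top,side]))
E
```

```text
ee_pos: [0.609, -0.095, 0.2144]
force: [5.9, 1.2, -2.3]
ee_pos: [0.5972, -0.1001, 0.2144]
force: [5.9, 0.9, -2.9]
ee_pos: [0.5846, -0.1019, 0.2144]
force: [6.7, 0.2, -3.1]
pos [ 0.5846 -0.1019  0.2144] target [ 0.5846 -0.1017  0.214 ] tool shift [ 0.0002 -0.0001  0.0004] wz -0.3 tilt [ 0.001 -0.    -1.   ] q6 0.11 F [ 6.7  0.2 -3.1] t 7.05 open -0.00528881484477551
TCP along bar 45.2 normal -18.6 mm
top [ 0.5799 -0.0496 -1.9871] -113.9 118.53450775146484
side [ 0.5868 -0.055  -1.9552] -112.0 63.8404541015625
```

View pics/d2.png

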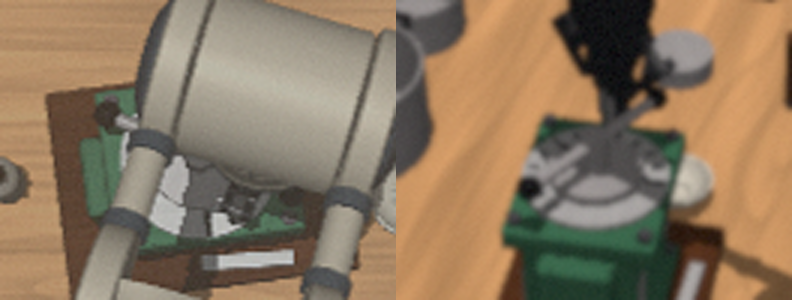

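The side view shows the bar following the fingers: ball_a is at (655,97), ball_b at (530,187), and the side fit gives −112° as expected. I'll carry on another 60°.

```bash
python3 -m jog '[-0.0009,-0.0024,0,0,0,3,-1,-0.0009,-0.0024,0,0,0,3,-1,-0.0009,-0.0024,0,0,0,3,-1,-0.0009,-0.0024,0,0,0,3,-1,-0.0009,-0.0024,0,0,0,3,-1]'|sed -n '2p;4p'
python3 -m jog '[-0.0009,-0.0024,0,0,0,3,-1,-0.0009,-0.0024,0,0,0,3,-1,-0.0009,-0.0024,0,0,0,3,-1,-0.0009,-0.0024,0,0,0,3,-1,-0.0009,-0.0024,0,0,0,3,-1]'|sed -n '2p;4p'
python3 -m jog '[-0.0009,-0.0024,0,0,0,3,-1,-0.0009,-0.0024,0,0,0,3,-1,-0.0009,-0.0024,0,0,0,3,-1,-0.0009,-0.0024,0,0,0,3,-1,-0.0009,-0.0024,0,0,0,3,-1]'|sed -n '2p;4p'
python3 -m jog '[-0.0009,-0.0024,0,0,0,3,-1,-0.0009,-0.0024,0,0,0,3,-1,-0.0009,-0.0024,0,0,0,3,-1,-0.0009,-0.0024,0,0,0,3,-1,-0.0009,-0.0024,0,0,0,3,-1]'|sed -n '2p;4p'
python3 plan.py -171.6 18.5 45 .214
python3 - <<'E'
from meas import *
c=[.584,-.053]
for n in('top','side'):
    p=manip.snapshot(n); b,f=balls(p,c,np.radians(-171.6),.25);print(n,b.round(4),np.degrees(b[2]).round(1),f)
    uv=proj(p,[[.584,-.053,.22]])[0].astype(int)
    cr=p['color'][uv[1]-50:uv[1]+50,uv[0]-66:uv[0]+66]; globals()[n]=cv2.resize(cr,None,fx=3,fy=3,interpolation=2)
cv2.imwrite('pics/d3.png',np.hstack([top,side]))
E
```

```text
ee_pos: [0.5719, -0.1005, 0.2144]
force: [5.4, -2.1, -2.0]
ee_pos: [0.5599, -0.0958, 0.2144]
force: [4.3, -4.2, -3.2]
ee_pos: [0.5495, -0.0882, 0.2144]
force: [3.3, -5.6, -2.0]
ee_pos: [0.5414, -0.0781, 0.2143]
force: [-0.3, -4.9, -0.6]
pos [ 0.5414 -0.0781  0.2143] target [ 0.5422 -0.0779  0.214 ] tool shift [ 0.0008 -0.0001  0.0003] wz -0.1 tilt [-0.    -0.001 -1.   ] q6 1.18 F [-0.3 -4.9 -0.6] t 8.8167 open 0.00015315361905220902
TCP along bar 45.8 normal -18.6 mm
top [ 0.5833 -0.0473 -3.0545] -175.0 127.6572265625
side [ 0.5879 -0.052  -3.0095] -172.4 58.081626892089844
```

View pics/d3.png

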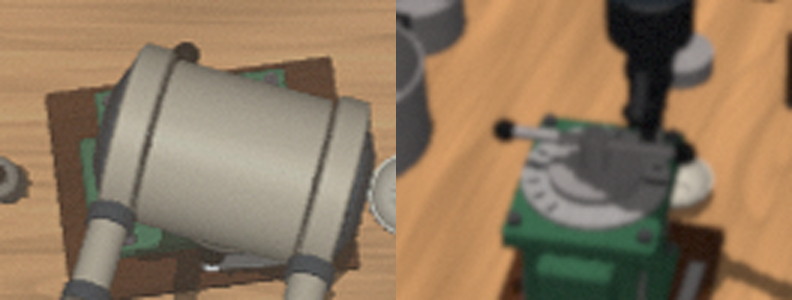

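The bar tracks well: the side view has ball_b at (505,130) and ball_a at (682,150), about −172°. I'll push 21° more, then back off for a clear measurement.

```bash
python3 -m jog '[-0.0009,-0.0024,0,0,0,3,-1,-0.0009,-0.0024,0,0,0,3,-1,-0.0009,-0.0024,0,0,0,3,-1,-0.0009,-0.0024,0,0,0,3,-1,-0.0009,-0.0024,0,0,0,3,-1]'|sed -n '2p;4p'
python3 -m jog '[-0.0009,-0.0024,0,0,0,3,-1,-0.0006,-0.0016,0,0,0,2,-1,-0.0003,-0.0008,0,0,0,1,-1,0,0,0,0,0,0,-1]'|sed -n '2p;4p'
python3 plan.py -192.6 18.5 45 .214
python3 -m jog '[0,0.008,0,0,0,0,-1,0,0.01,-0.01,0,0,0,-1,0,0.01,-0.035,0,0,0,-1,0,0.02,-0.035,0,0,0,-1,0,0.03,-0.03,0,0,0,-1]' >/dev/null
python3 -m jog '[0,0.035,0,0,0,0,-1,0,0.035,0,0,0,0,-1,0,0.035,0,0,0,0,-1,0,0.035,0,0,0,0,-1,0,0,0,0,0,0,-1]'
cat > look.py <<'E'
import sys
from meas import *
c=[.582,-.053]; a0=np.radians(float(sys.argv[1])); vs=[]
for n in('top','side'):
    p=manip.snapshot(n); b,f=balls(p,c,a0,.25);v,g=scale(p,c,-2.996)
    print(n,b.round(4),'ball_a',np.degrees(b[2]).round(2),f,'scale',v.round(4),np.degrees(v[2]).round(2),g)
    ang=v[2]+np.radians(60)+np.radians(np.arange(-40,40.1,1)); r=np.linspace(.024,.038,8)
    pr=gray_at(p,pol(v,ang,r,.203)).reshape(8,-1).mean(0); m=pr.argmin()
    w=np.clip(np.percentile(pr,40)-pr,0,None)[max(0,m-6):m+7]; print(' index minus target (ccw deg)',(np.arange(-40,41)[max(0,m-6):m+7]@w/w.sum()).round(2),pr.min(),np.median(pr))
    g=np.mgrid[-65:65,-65:65].reshape(2,-1); X=np.c_[v[0]-g[0]*.0012,v[1]-g[1]*.0012,np.full(g.shape[1],.198)]
    uv=proj(p,X).astype(np.float32).reshape(130,130,2); vs.append(cv2.resize(cv2.remap(p['color'],uv[...,0],uv[...,1],2),None,fx=3,fy=3))
cv2.imwrite(sys.argv[2],np.hstack(vs))
E
python3 look.py -192.6 pics/e1.png
```

```text
ee_pos: [0.5362, -0.0662, 0.2142]
force: [-2.4, -5.9, 0.5]
ee_pos: [0.535, -0.0609, 0.2142]
force: [-3.0, -4.1, 1.9]
pos [ 0.535  -0.0609  0.2142] target [ 0.536  -0.0612  0.214 ] tool shift [0.0011 0.0001 0.0002] wz 0.0 tilt [-0.001 -0.    -1.   ] q6 1.57 F [-3.  -4.1  1.9] t 9.6667 open -0.0005610482536650785
TCP along bar 46.1 normal -18.4 mm
time_s: 10.5
ee_pos: [0.4859, -0.2788, 0.3244]
eef_rot: [3.12, -0.351, 0.001]
force: [-0.1, 0.3, 0.3]
opening: -0.001
grasp_force: 0.0
top [ 0.5821 -0.0543 -3.334 ] ball_a -191.02 123.27249908447266 scale [ 0.5823 -0.0521 -2.9973] -171.73 -126.80195617675781
 index minus target (ccw deg) 8.52 90.622314 178.55115
side [ 0.5879 -0.0517 -3.3687] ball_a -193.01 72.53958892822266 scale [ 0.5867 -0.0526 -3.0096] -172.44 -29.661422729492188
 index minus target (ccw deg) 31.23 116.05884 133.09473
```

View pics/e1.png

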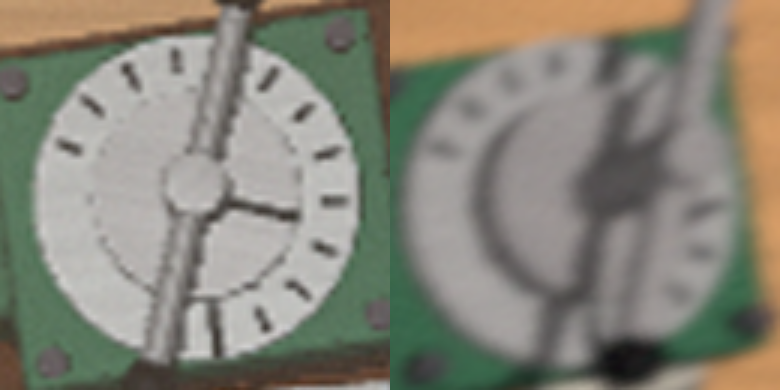

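The top view shows the index at (298,217), about 8.5° short of the third short line at (325,248). The fits agree on roughly 9° remaining. Going back for the last bit.

```bash
python3 -m jog '[0,-0.035,0,0,0,0,-1,0,-0.035,0,0,0,0,-1,0,-0.035,0,0,0,0,-1,0,-0.035,0,0,0,0,-1,0,-0.03,0.03,0,0,0,-1]'>/dev/null
python3 -m jog '[0,-0.02,0.035,0,0,0,-1,0,-0.01,0.035,0,0,0,-1,0,-0.01,0.01,0,0,0,-1,0,0,0,0,0,0,-1]'|sed -n '2p;4p'
python3 plan.py -192.6 19.5 45 .214
```

```text
ee_pos: [0.5325, -0.0664, 0.2126]
force: [0.7, -0.2, -0.2]
pos [ 0.5325 -0.0664  0.2126] target [ 0.5358 -0.0622  0.214 ] tool shift [ 0.0023 -0.0048 -0.0014] wz 0.0 tilt [-0.004  0.002 -1.   ] q6 1.55 F [ 0.7 -0.2 -0.2] t 11.35 open -0.006354636994967274
TCP along bar 47.3 normal -24.3 mm
```

```bash
python3 -m jog '[0.001,-0.002,0,0,0,0,-1,0,-0.002,0,0,0,0,-1,0,-0.001,0,0,0,0,-1,0,0,0,0,0,0,-1]'|sed -n '2p;4p'
python3 plan.py -192.6 18.5 46 .214
python3 -m jog '[-0.0003,-0.0008,0,0,0,1,-1,-0.0003,-0.0008,0,0,0,1,-1,-0.0003,-0.0008,0,0,0,1,-1,-0.0003,-0.0008,0,0,0,1,-1,0,0,0,0,0,0,-1]'|sed -n '2p;4p'
python3 plan.py -196.6 18.5 46 .214
```

```text
ee_pos: [0.5365, -0.0645, 0.2158]
force: [0.5, -0.0, 0.7]
pos [ 0.5365 -0.0645  0.2158] target [ 0.5351 -0.061   0.214 ] tool shift [-0.0022 -0.003   0.0018] wz -0.1 tilt [ 0.002 -0.001 -1.   ] q6 1.56 F [ 0.5 -0.   0.7] t 11.6833 open 0.0067068218702981105
TCP along bar 43.8 normal -21.5 mm
ee_pos: [0.5354, -0.0607, 0.2144]
force: [-1.8, -2.8, 2.2]
pos [ 0.5354 -0.0607  0.2144] target [ 0.5346 -0.0576  0.214 ] tool shift [-0.0017 -0.0028  0.0004] wz -0.2 tilt [ 0.    -0.001 -1.   ] q6 1.64 F [-1.8 -2.8  2.2] t 12.1 open 0.003244051563966526
TCP along bar 44.3 normal -21.3 mm
```

```bash
python3 -m jog '[0,-0.001,0,0,0,0,-1,0,-0.001,0,0,0,0,-1,0,-0.0008,0,0,0,0,-1,0,0,0,0,0,0,-1]'|sed -n '2p;4p'
python3 plan.py -196.6 18.5 46 .214
python3 -m jog '[-0.0003,-0.0008,0,0,0,1,-1,-0.0003,-0.0008,0,0,0,1,-1,-0.0003,-0.0008,0,0,0,1,-1,-0.0003,-0.0008,0,0,0,1,-1,0,0,0,0,0,0,-1]'|sed -n '2p;4p'
python3 plan.py -200.6 18.5 46 .214
python3 -m jog '[0,0.008,0,0,0,0,-1,0,0.01,-0.01,0,0,0,-1,0,0.01,-0.035,0,0,0,-1,0,0.02,-0.035,0,0,0,-1,0,0.03,-0.03,0,0,0,-1]' >/dev/null
python3 -m jog '[0,0.035,0,0,0,0,-1,0,0.035,0,0,0,0,-1,0,0.035,0,0,0,0,-1,0,0.035,0,0,0,0,-1,0,0,0,0,0,0,-1]'|sed -n '1,2p'
python3 look.py -200.6 pics/e2.png
```

```text
ee_pos: [0.5361, -0.0579, 0.2143]
force: [-3.1, -3.4, 4.1]
pos [ 0.5361 -0.0579  0.2143] target [ 0.5346 -0.0576  0.214 ] tool shift [-0.0015  0.0001  0.0003] wz -0.1 tilt [-0. -0. -1.] q6 1.64 F [-3.1 -3.4  4.1] t 12.4333 open -0.0009541743404689906
TCP along bar 44.5 normal -18.4 mm
ee_pos: [0.5358, -0.0545, 0.2143]
force: [-2.7, -3.5, 3.3]
pos [ 0.5358 -0.0545  0.2143] target [ 0.5344 -0.0541  0.214 ] tool shift [-0.0014  0.0002  0.0003] wz -0.2 tilt [-0.001 -0.    -1.   ] q6 1.72 F [-2.7 -3.5  3.3] t 12.85 open -0.002817860912338893
TCP along bar 44.6 normal -18.3 mm
time_s: 13.68
ee_pos: [0.4569, -0.2631, 0.3245]
top [ 0.5812 -0.0542 -3.4889] ball_a -199.9 124.7725830078125 scale [ 0.5825 -0.0518 -2.9952] -171.61 -130.32752990722656
 index minus target (ccw deg) 0.18 85.36719 177.719
side [ 0.5886 -0.053  -3.5082] ball_a -201.0 76.4794921875 scale [ 0.5865 -0.0535 -2.9897] -171.3 -25.32976531982422
 index minus target (ccw deg) 31.29 123.061646 136.7909
```

View pics/e2.png

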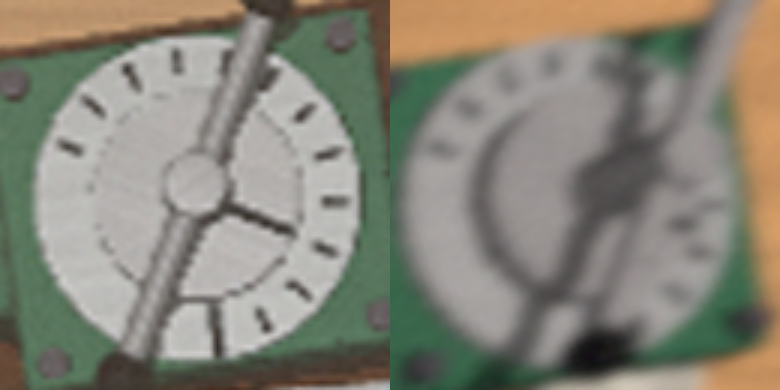

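The index at (293,232) now points almost exactly at the third line, (325,248). The estimates run from 0.2° to 1.7° short, so I'll refine with averaged shots and a line fit that doesn't depend on the centre.

```bash
cat > fine.py <<'E'
from meas import *
ps=[manip.snapshot('top') for _ in range(8)]
p=ps[0]; p['color']=np.mean([q['color'] for q in ps],0).astype(np.uint8)
v,g=scale(p,[.582,-.053],-2.996); T=v[2]+np.radians(60)
print('scale',v.round(4),np.degrees(v[2]).round(2))
e=np.array([np.cos(T),np.sin(T)]);n=np.array([-e[1],e[0]])
def line(r,z):
    o=np.arange(-.009,.00901,.0003); P=[]
    for k in r:
        X=np.c_[v[0]+k*e[0]+o*n[0],v[1]+k*e[1]+o*n[1],np.full(o.size,z)]; I=gray_at(p,X)
        b=np.interp(o,[o[0],o[-1]],[np.median(I[:12]),np.median(I[-12:])]);w=np.clip(b-I-25,0,None)
        P.append((o@w/w.sum())*1e3)
    return np.array(P)
ri=np.arange(.020,.0365,.0015);L=line(ri,.203);f=np.polyfit(ri*1e3,L,1)
rt=np.arange(.0515,.060,.0015);M=line(rt,.193);f2=np.polyfit(rt*1e3,M,1)
print('index off mm',L.round(2),'slope deg',np.degrees(f[0]).round(2),'at 0:',f[1].round(2))
print('target off',M.round(2),'slope',np.degrees(f2[0]).round(2))
# hub centre from circle of hub top / disc rim / scale plate edge is in v; angle about centre shifted to index line origin
print('angle of index about v:',np.degrees(np.mean(L/(ri*1e3))).round(2),' of target:',np.degrees(np.mean(M/(rt*1e3))).round(2))
b,_=balls(p,[.582,-.053],np.radians(-200.6),.2);print('balls',b.round(4),np.degrees(b[2]).round(2))
# bar edges: line fit of bright bar between r=.02..065 both sides at z=.231
E
python3 fine.py; python3 -c "
from h import *
print(manip.read_state()['time_s'])"
```

```text
scale [ 0.5824 -0.0517 -2.9954] -171.62
index off mm [ 0.33  0.01  0.05  0.32  0.41  0.2   0.11  0.15  0.21  0.06 -0.07] slope deg -0.67 at 0: 0.48
target off [-0.22 -0.16 -0.28 -0.27 -0.28 -0.28] slope -0.7
angle of index about v: 0.36  of target: -0.26
balls [ 0.5812 -0.0543 -3.489 ] -199.91
14.1833
```

```bash
python3 -c "
from h import *
s=manip.read_state();print(s['time_s'],s['force'].round(1) if hasattr(s['force'],'round') else s['force'],np.abs(s['dq']).max());print(manip.job_done())"
```

```text
14.1833 [ 0.3  0.  -0.4] 0.0024733906244251555
the job is handed in; nothing more can be done
None
```

The job is handed in: the index stands at the third short line before zero, between about 0.2° and 1.7° short of it by my different measurements and never past it, and the hand is clear. I pushed with shut fingers at about 5–7 N, took about 14 of the 48 s and steered clear of the other things on the bench; the hand-in gave no verdict.

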